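Hold a decorating stencil flush on the sloping tray of chocolates

TASK

Turn the turntable one click counter-clockwise (the black upright post is its handle), so that the sloping tray of chocolates faces the red pointer, and leave it resting in that click. Then pick up the steel stencil by its blue grip, tilt it to the tray's slope and lay it squarely and centrally over the chocolates, flush on both orange rails at once, pressing gently so that the sprung bed gives a few millimetres without bottoming out. Finish while still holding it there, gripped and pressed; leave the jar, spatula and gift box where they are.

Things in the scene. Friction and masses are not known exactly. Their poses are not given: they have to be found in the camera images.
- base: fixed white turntable base, 250 mm across; origin on the work surface at the turntable's upright axis. Its -x axis points to the red pointer at the front edge (the pointer block stands 157 to 179 mm from the axis, top 46 mm high); a white 50 mm detent housing, 50 mm high, stands 170 to 220 mm behind the axis (+x).
- turntable (a joint): angle of the aluminium disc (292 mm across, top 48 mm high) about the upright axis, rad; counter-clockwise from above is positive. Spring clicks every 1.047 rad. It starts in the click at -1.047; at 0, the next click, the tray's low edge faces the red pointer. About 0.4 N m leaves a click; within about 0.04 rad a click draws it home by itself.
- post_top (a point): top centre of the upright post that turns the disc: black round grip, 18 mm in diameter, 60 mm long down from this point, on a 12 mm steel stem; top 150 mm above the work surface, 126 mm from the turntable's axis. At turntable 0 it lies on the base's -y side. 40 mm or more clear all round the grip.
- bed_face (a point): centre of the plane of the tops of the two orange rails on the sloping tray over the disc's middle, about 130 mm high. z: out of the face (up and, at turntable 0, towards the pointer); x: up the slope; y: level, along the rails. The slope about y differs each time, 15 to 35 degrees, locked by a stiff hinge (4 N m). Tray 112 (x) by 96 mm (y); the chocolates stay 3 mm below this plane.
- bed (a joint): how far the sprung bed with tray and rails is pressed in along the face's -z, m: 0 at rest, bottoms out at 0.012. It starts to give at about 2.5 N; each further millimetre takes 0.6 N. The bed also rocks a little about the face's y axis (0.1 rad per N m, at most 0.05 rad): a stencil tilted 1 degree wrong, pressed with 6 N, still bears on both rails; much more and it rides on one.
- rail_low: lower orange rail, 10 mm wide (x), 92 mm long (y), 12 mm high; origin at the middle of its top, 45 mm down the slope from bed_face.
- rail_high: upper orange rail, same size; origin at the middle of its top, 45 mm up the slope from bed_face.
- stencil: steel stencil plate 112 mm (x) by 90 mm (y) by 4 mm with round holes, lying on the work surface; origin at the centre of its underside. Standing up from its middle is a blue grip 44 mm long (x), 14 mm thick (y), from 4 to 48 mm above the underside. Whole mass 0.08 to 0.18 kg. Either end of it may go up the slope.
- colour_jar: closed jar with yellow label, 60 mm across, 75 mm high; origin at the centre of its underside. It and the stencil may have changed places.
- gift_box: open cardboard box of chocolates, 170 by 170 by 40 mm; origin at the centre of its underside.
- spatula: spatula 280 mm long lying on the work surface, along its x; origin below its middle.
Things that resemble listed ones, but are neither listed nor needed, are in the scene too. Several things look just like the stencil: the one meant starts farthest from the robot's base.

How it is judged:
By the outcome, as a careful person would: the job done as asked, in the order asked, and still so for the second after the job is handed in, while the arm keeps its last pose, push and grip.
It also fails if it takes over 56 s, if anything falls off the work surface, if the arm or the gripper's body presses on something with over 40 N, if the wrist force passes 120 N, or if a joint passes its speed limit or range.

ROBOT

A 6-joint arm with a two-finger parallel gripper is mounted at the origin on the work surface. World frame = base frame: x ahead of the robot, y to its left, z up, the work surface at z = 0. Lengths are in m, angles in rad, forces in N, time in s.
With the tool pointing down it reaches from about 0.35 to 0.85 m from the base axis. Payload 8.1 kg.
Tool frame: the origin (TCP) lies at the very end of the fingers, on their centre line; the grasp point (between the pads) lies 19 mm behind it; z points along the fingers, y is the line along which they close (so a half turn about z gives the same grasp; the last joint's range is limited). The gripper opens to 93 mm and grips with 3 to 60 N. Pads are 15 mm wide; open, the fingers measure 128 mm over their backs; the gripper's body (75 mm by 188 mm) begins 65 mm behind the grasp point.
Start: joints at [1.122, 0.13, 1.488, -0, 1.523, -0.085], TCP at [0.213, 0.561, 0.219] pointing down, gripper open.
Joint ranges: [-2.96, 2.96], [-0.89, 2.26], [0.02, 2.5], [-1.34, 4.48], [0, 2.73], [-2.66, 2.66]. Speed limits (rad/s): [2.39, 2.39, 2.79, 3.14, 3.14, 3.14].

INTERFACE

Orientations are given as a rotation vector (axis times angle).
In Python, from plant import monitor, eyes, ticket gives the robot as it stands.
- The arm moves only by the tool arm_command, never from a script. Its argument "deltas" is a list that holds one entry, the list of rows, each a list of 6 numbers: the shift along the world's x, y, z in cm, then the turn, a rotation vector about the world's x, y, z in degrees. In form: [[[tx, ty, tz, rx, ry, rz], ...]]. A call has 1 to 12 rows; each row shifts and turns the commanded pose from where the row before left it; what a row does not reach is not made up. A row lasts 1/12 s, in which the tool goes at most 41.7 mm and 7.16 degrees, less where a joint would pass 70% of its speed; a pose out of reach is approached as far as the arm can. A call is refused whole if a number of a shift passes 4.17 or a number of a turn 7.16, either way. A call with a gripper value outside its range is refused whole. "gripper" is the opening, from -1 (shut) to 1 (fully open), set as the call begins (left out, the last holds). The fingers move at their own pace and stop on an object; "squeeze" is the grip in N (left out, the last holds). Time passes only in rows, so rows that do not move let the fingers close. It gives the time, the measured TCP pose, the force, the opening and the grip force at its end, in the units of the state.
- monitor.read_state(): the state, without advancing time (a new reading comes with each control period).
- eyes.read_camera(name): name is "side" or "top" or "wrist"; returns the picture (420x560x3 uint8, blue, green, red); there is no depth.
- eyes.camera_model(name): a dict with "fx", "fy", "cx", "cy" (pixels), "rvec" (rotation vector, rad) and "tvec" (3), from world to camera coordinates, as OpenCV has them. Camera axes: x right, y down, z forward; pixel columns grow to the right and rows downward; lengths in m; the calibration is good to about 2 mm. A picture is of the moment at which its call begins: read the wrist's pose just before it. camera_model takes no time and is no camera call; for the wrist camera it gives the pose at the moment of the call.
- ticket.close_job(): hands the job in; it is judged then, once.
The state is a dict: "t": time; "q": joint angles; "dq": joint speeds; "joint_torque": joint torques, N m; "tool_pos": TCP position; "orientation": TCP orientation; "force": force on the tool from outside, world axes, zero at the start; "wrist_torque": the same for the moment, N m; "opening": finger opening in m; "gripper_force": force on a finger pad.
Only numpy, scipy, OpenCV 4.12 (cv2) and the standard library are available. Lean on these libraries where they do the work, as an engineer would, in place of code of your own. Each camera call takes 0.05 s, during which the arm holds its last target. There are 200 camera calls.

## Working session

There is one attempt and no reset: what is moved stays moved. The work goes in short steps, Python scripts to look and compute and a tool call to move; the robot and the scene stay as the last step left them, time stands still between calls to the robot, and variables do not carry over. Pictures are saved under pics/ and viewed, at most 10 in all, crops included, and the job is handed in when it is done.

Besides the shell and the picture viewer there is one more tool, called after "Request:" by a JSON object that holds its "op" and its "data", one argument or row to a line. arm_command: Moves the arm, as the interface text tells. Its arguments: {"type":"object","properties":{"deltas":{"type":"array"},"gripper":{"type":"number"},"squeeze":{"type":"number"}},"required":["deltas"]}

```bash
mkdir -p pics; python3 - <<'E'
from plant import monitor, eyes
import cv2,numpy as np
s=monitor.read_state();print(s)
for n in("side","top"):
    m=eyes.camera_model(n);print(n,m)
    cv2.imwrite(f"pics/{n}0.png",eyes.read_camera(n))
    R=cv2.Rodrigues(np.array(m["rvec"],float))[0];print(-R.T@np.array(m["tvec"]))
E
```

```text
{'t': 0.0, 'q': array([ 1.12160010e+00,  1.31160034e-01,  1.48926295e+00,  2.46378695e-05,
        1.52301920e+00, -8.53798537e-02]), 'dq': array([ 0.00086531, -0.00054129, -0.00096825,  0.00054789, -0.00159442,
        0.00065029]), 'joint_torque': array([-1.35536728e-03, -5.59880698e+01, -4.91736603e+01,  7.62802572e-02,
        3.63083789e-02, -2.41112293e-04]), 'tool_pos': array([0.21321616, 0.56022643, 0.21759711]), 'orientation': array([-5.68243823e-01, -3.08925192e+00,  2.79139721e-03]), 'force': array([-0.00100014, -0.47266392, -0.09087899]), 'wrist_torque': array([-0.02395895, -0.01119359,  0.00223917]), 'gripper_force': 0.0, 'opening': 0.09267271544225773}
side {'fx': 426.56374248039316, 'fy': 426.56374248039316, 'cx': 288.88271872398195, 'cy': 206.980093266808, 'rvec': array([ 0.4083632 , -2.83818439,  1.05361693]), 'tvec': array([0.43307844, 0.19168647, 0.94344279])}
[0.29503762 0.5735439  0.8356944 ]
top {'fx': 431.320394005497, 'fy': 431.320394005497, 'cx': 283.5384450974086, 'cy': 217.03633054542215, 'rvec': array([ 2.12106109, -2.18751502,  0.10612715]), 'tvec': array([-0.00700699,  0.4855254 ,  0.99137136])}
[ 0.36809311 -0.03685326  1.04007235]
```

View pics/top0.png

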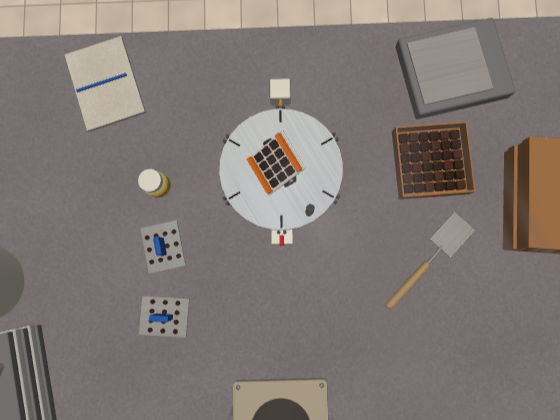

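View pics/side0.png

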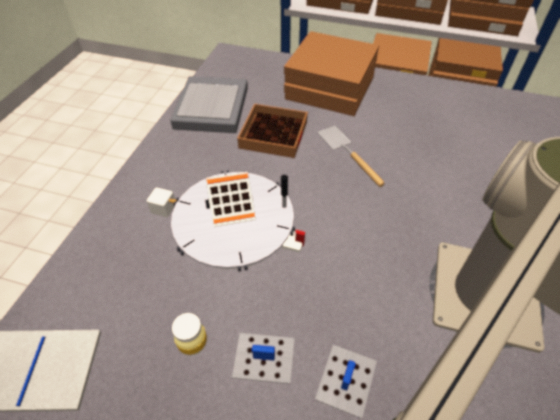

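The top view shows two stencil look-alikes, at (162,246) and (164,317). The thing at (104,83) is a pad with a pen. The robot's base is at the bottom, about (280,420), so (162,246) is the farther one and should be the one meant. The post is at (310,210), the turntable axis at about (281,168), and the orange rails at (259,175) and (289,150). In the side view the same stencil is at (264,355), the post top at (285,178), and the jar at (188,330).

```bash
cat > h.py <<'E'
from plant import monitor, eyes
import cv2,numpy as np
np.set_printoptions(precision=4,suppress=True)
class Cam:
    def __init__(s,n,img=None):
        s.m=eyes.camera_model(n); m=s.m
        s.R=cv2.Rodrigues(np.array(m["rvec"],float))[0]; s.t=np.array(m["tvec"],float).ravel()
        s.c=-s.R.T@s.t; s.img=eyes.read_camera(n) if img is None else img
    def ray(s,u,v):
        d=s.R.T@np.array([(u-s.m["cx"])/s.m["fx"],(v-s.m["cy"])/s.m["fy"],1]); return d/np.linalg.norm(d)
    def on(s,p,z):
        d=s.ray(*p); return s.c+d*(z-s.c[2])/d[2]
    def proj(s,X):
        x=s.R@np.asarray(X)+s.t; return np.array([s.m["fx"]*x[0]/x[2]+s.m["cx"],s.m["fy"]*x[1]/x[2]+s.m["cy"]])
    def blobs(s,lo,hi,amin=20,roi=None):
        h=cv2.cvtColor(s.img,cv2.COLOR_BGR2HSV); k=cv2.inRange(h,np.array(lo),np.array(hi))
        if roi: z=np.zeros_like(k); a,b,c,d=roi; z[b:d,a:c]=k[b:d,a:c]; k=z
        cs=cv2.findContours(k,cv2.RETR_EXTERNAL,cv2.CHAIN_APPROX_NONE)[0]
        return [c for c in sorted(cs,key=cv2.contourArea,reverse=True) if cv2.contourArea(c)>=amin]
def tri(c1,p1,c2,p2):
    a,b=c1.ray(*p1),c2.ray(*p2); A=np.stack([a,-b],1); t=np.linalg.lstsq(A,c2.c-c1.c,rcond=None)[0]
    P,Q=c1.c+t[0]*a,c2.c+t[1]*b; return (P+Q)/2,np.linalg.norm(P-Q)
E
python3 - <<'E'
from h import *
T=Cam("top",cv2.imread("pics/top0.png"));S=Cam("side",cv2.imread("pics/side0.png"))
def rect(c): return cv2.minAreaRect(c)
for n,C in(("T",T),("S",S)):
    for nm,lo,hi,a in(("orange",(5,190,150),(16,255,255),60),("blue",(105,150,60),(125,255,255),30),("red",(0,180,100),(4,255,255),10),("red2",(172,180,100),(180,255,255),10)):
        for c in C.blobs(lo,hi,a)[:6]:
            r=rect(c); print(n,nm,cv2.contourArea(c),np.round(r[0],1),np.round(r[1],1),round(r[2],1),np.round(cv2.boxPoints(r),1).tolist() if nm=="orange" else "")
# disc: bright low-sat
for n,C in(("T",T),("S",S)):
    c=C.blobs((0,0,150),(180,50,255),3000)
    for k in c[:3]: print(n,"disc",cv2.contourArea(k),cv2.fitEllipse(k))
t=cv2.resize(T.img[125:345,100:340],None,fx=3.2,fy=3.2*.0+2.7,interpolation=cv2.INTER_CUBIC)
a=cv2.resize(T.img[210:350,120:210],(386,600),interpolation=cv2.INTER_CUBIC)
b=cv2.resize(T.img[120:250,215:345],(400,400),interpolation=cv2.INTER_CUBIC)
o=np.zeros((600,790,3),np.uint8);o[:,:386]=a;o[:400,388:788]=b
cv2.imwrite("pics/crop1.png",o)
a=cv2.resize(S.img[160:270,160:310],(790,579),interpolation=cv2.INTER_CUBIC);cv2.imwrite("pics/crop2.png",a)
E
```

```text
T orange 180.0 [259.  174.5] [39.6  5.3] 59.0 [[246.5, 158.89999389648438], [251.10000610351562, 156.10000610351562], [271.5, 190.10000610351562], [266.8999938964844, 192.89999389648438]]
T orange 177.0 [287.7 151.4] [40.8  5.6] 58.6 [[274.6000061035156, 135.5], [279.3999938964844, 132.5], [300.70001220703125, 167.3000030517578], [295.8999938964844, 170.3000030517578]]
T blue 149.5 [159.2 245.3] [19.1  9.9] 80.5 
T blue 121.5 [160.5 317.5] [ 7. 23.] 90.0 
T blue 48.0 [100.9  82.2] [ 1.6 50.9] 71.6 
T red 24.0 [281.5 240. ] [8. 3.] 90.0 
S blue 220.0 [262.5 352. ] [12. 21.] 90.0 
S blue 146.5 [347.8 374.6] [ 7.8 27.9] 15.9 
S blue 59.5 [ 30.4 371. ] [ 1.9 70.6] 20.6 
S red 46.0 [300. 236.] [10.  6.] 90.0 
T disc 14562.0 ((-85.31344604492188, 19.975690841674805), (33.67855453491211, 1321.5076904296875), 88.9111328125)
T disc 11825.0 ((280.64739990234375, 171.20208740234375), (120.7314453125, 128.00439453125), 0.28189659118652344)
T disc 4646.0 ((103.73715209960938, 82.96717834472656), (68.80175018310547, 94.70587921142578), 164.7835693359375)
S disc 125387.5 ((230.01258850097656, 208.42059326171875), (366.7104187011719, 492.32073974609375), 90.90550231933594)
```

View pics/crop1.png

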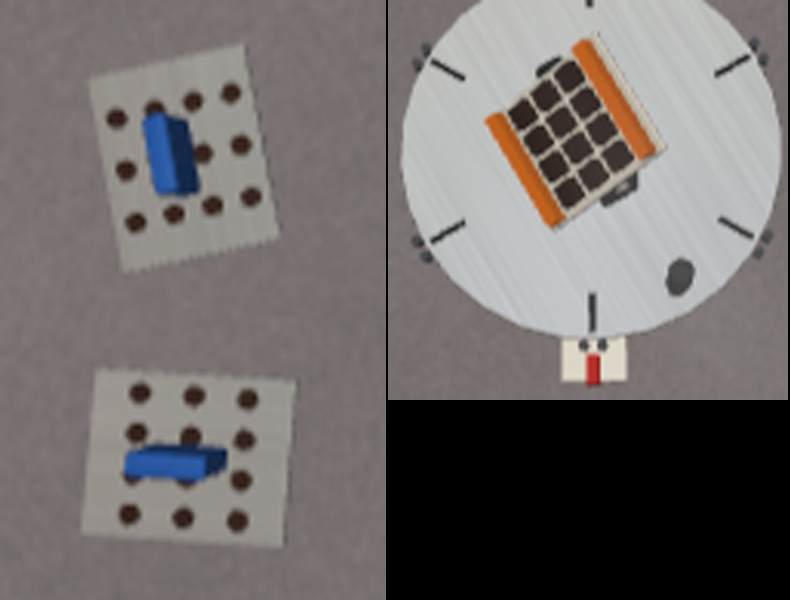

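View pics/crop2.png

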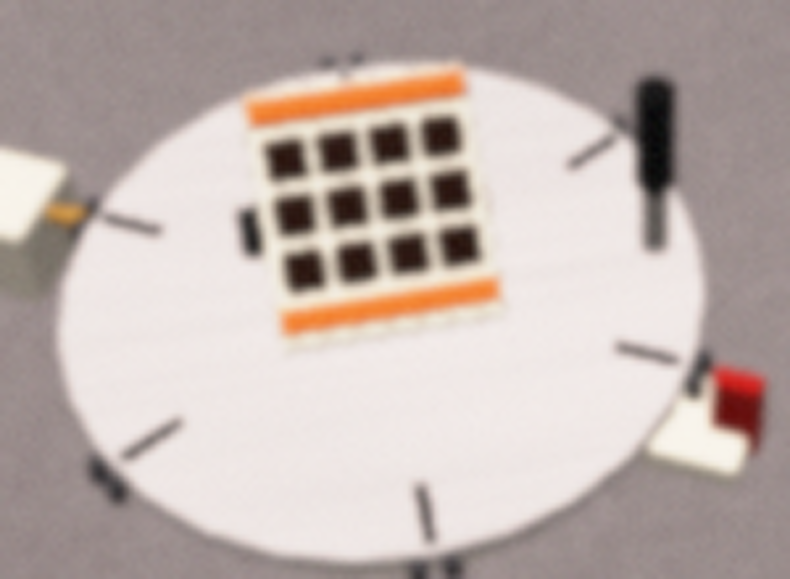

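The left crop confirms two look-alikes. The upper plate, at top-view (162,246), has larger x and is farther from the robot's base, so it is the one meant; its grip runs roughly along image-vertical. The post top is near top (311,207) and side (284.6,176.5). Both rails are clear in both views.

```bash
cat >> h.py <<'E'
def black_post(C,roi):
    c=C.blobs((0,0,0),(180,255,75),30,roi); return c[0] if c else None
E
python3 - <<'E'
from h import *
T=Cam("top",cv2.imread("pics/top0.png"));S=Cam("side",cv2.imread("pics/side0.png"))
print("post",*tri(T,(311.2,207.1),S,(284.6,177.2)))
p=black_post(T,(295,195,325,222));r=cv2.minAreaRect(p);print("T post",r)
p=black_post(S,(275,165,300,200));r=cv2.minAreaRect(p);print("S post",r,p[:,0].min(0),p[:,0].max(0))
# disc axis on z=.048
for C,roi in((T,(200,100,360,228)),(S,(165,160,305,268))):
    c=C.blobs((0,0,165),(180,60,255),3000,roi)[0]; h=cv2.convexHull(c)[:,0].astype(float)
    P=np.array([C.on(q,.048)[:2] for q in h])
    for _ in range(4):
        A=np.c_[2*P,np.ones(len(P))];x=np.linalg.lstsq(A,(P**2).sum(1),rcond=None)[0];R=np.sqrt(x[2]+x[:2]@x[:2])
        e=abs(np.linalg.norm(P-x[:2],axis=1)-R); P=P[e<max(.003,np.quantile(e,.7))] if len(P)>15 else P
    print("disc",x[:2],R,len(P))
print("pointer",T.on((281.5,240),.046),S.on((300,234),.046), "housing",T.on((280,88.5),.05))
ro={}
for n,C in(("T",T),("S",S)):
    cs=[c for c in C.blobs((5,190,150),(16,255,255),30,(240,125,310,200) if n=="T" else (195,165,265,230))][:2]
    for c in cs:
        m=cv2.moments(c);r=cv2.minAreaRect(c);b=cv2.boxPoints(r);print(n,cv2.contourArea(c),(m["m10"]/m["m00"],m["m01"]/m["m00"]),np.round(b,1).tolist())
# stencil plates and blue
for n,C,roi in(("T",T,(135,215,190,276)),("S",S,(228,325,300,388))):
    for lo,hi in(((0,0,120),(180,45,255)),):
        c=C.blobs(lo,hi,200,roi)[0];r=cv2.minAreaRect(c)
        ap=cv2.approxPolyDP(cv2.convexHull(c),5,True)[:,0]
        P=np.array([C.on(q,.004) for q in ap]);print(n,"plate",r,"\n",ap.tolist(),"\n",P[:,:2],P.mean(0),[np.linalg.norm(P[i]-P[i-1]).round(4) for i in range(len(P))])
    c=C.blobs((100,120,130),(125,255,255),10,roi)
    for k in c[:3]: print(n,"blue top",cv2.contourArea(k),cv2.minAreaRect(k),k[:,0].min(0),k[:,0].max(0))
E
```

```text
post [ 0.4888 -0.0826  0.1432] 0.004194951583806564Traceback (most recent call last):
  File "<stdin>", line 4, in <module>
cv2.error: OpenCV(4.12.0) /io/opencv/modules/imgproc/src/convhull.cpp:143: error: (-215:Assertion failed) total >= 0 && (depth == CV_32F || depth == CV_32S) in function 'convexHull'
```

```bash
sed -i 's/(180,255,75),30/(180,255,110),15/' h.py
python3 - <<'E'
from h import *
T=Cam("top",cv2.imread("pics/top0.png"));S=Cam("side",cv2.imread("pics/side0.png"))
for C,roi in((T,(298,197,325,222)),(S,(277,165,300,200))):
    p=black_post(C,roi)
    if p is not None:print("post",cv2.minAreaRect(p),p[:,0].min(0),p[:,0].max(0))
for C,roi in((T,(200,100,360,232)),(S,(165,160,305,268))):
    c=C.blobs((0,0,165),(180,60,255),1000,roi)
    if not c: print("nodisc");continue
    h=cv2.convexHull(c[0])[:,0].astype(float)
    P=np.array([C.on(q,.048)[:2] for q in h])
    for _ in range(4):
        A=np.c_[2*P,np.ones(len(P))];x=np.linalg.lstsq(A,(P**2).sum(1),rcond=None)[0];R=np.sqrt(x[2]+x[:2]@x[:2])
        e=abs(np.linalg.norm(P-x[:2],axis=1)-R); P=P[e<max(.003,np.quantile(e,.7))] if len(P)>15 else P
    print("disc",x[:2],R,len(P))
print("pointer",T.on((281.5,240),.046),S.on((300,234),.046), "housing",T.on((280,88.5),.05))
for n,C in(("T",T),("S",S)):
    for c in C.blobs((5,150,130),(18,255,255),30,(240,125,310,200) if n=="T" else (195,165,265,230))[:2]:
        m=cv2.moments(c);b=cv2.boxPoints(cv2.minAreaRect(c));print(n,cv2.contourArea(c),(m["m10"]/m["m00"],m["m01"]/m["m00"]),np.round(b,1).tolist())
for n,C,roi in(("T",T,(135,215,190,276)),("S",S,(228,325,300,388))):
    c=C.blobs((0,0,120),(180,45,255),200,roi)
    if c:
        ap=cv2.approxPolyDP(cv2.convexHull(c[0]),5,True)[:,0]
        P=np.array([C.on(q,.004) for q in ap]);print(n,"plate",ap.tolist(),"\n",P[:,:2],P.mean(0),[np.linalg.norm(P[i]-P[i-1]).round(4) for i in range(len(P))])
    for k in C.blobs((100,120,130),(125,255,255),10,roi)[:3]: print(n,"blue top",cv2.contourArea(k),cv2.minAreaRect(k),k[:,0].min(0),k[:,0].max(0))
E
```

```text
post ((309.0, 209.5), (11.0, 8.0), 90.0) [305 204] [313 215]
post ((283.5, 186.5), (25.0, 7.0), 90.0) [280 174] [287 199]
disc [ 0.5992 -0.0185] 0.14445696804946973 39
disc [ 0.5971 -0.0184] 0.1483357574174134 23
pointer [ 0.4298 -0.016   0.046 ] [ 0.427  -0.0083  0.046 ] housing [ 0.7923 -0.0231  0.05  ]
T 212.5 (287.6407843137255, 151.54039215686274) [[274.20001220703125, 135.3000030517578], [279.5, 132.10000610351562], [301.20001220703125, 168.3000030517578], [295.8999938964844, 171.5]]
T 185.0 (258.9810810810811, 174.44324324324324) [[246.39999389648438, 158.60000610351562], [251.10000610351562, 155.6999969482422], [271.70001220703125, 190.39999389648438], [266.8999938964844, 193.1999969482422]]
S 90.0 (227.17777777777778, 178.37962962962962) [[207.60000610351562, 179.6999969482422], [245.8000030517578, 173.8000030517578], [246.3000030517578, 177.10000610351562], [208.1999969482422, 183.0]]
S 76.5 (233.62527233115466, 217.79302832244005) [[213.8000030517578, 219.6999969482422], [252.8000030517578, 213.0], [253.3000030517578, 215.89999389648438], [214.3000030517578, 222.60000610351562]]
T plate [[189, 215], [189, 275], [135, 275], [135, 215]] 
 [[0.5001 0.2078]
 [0.3556 0.2085]
 [0.3594 0.3384]
 [0.5043 0.3398]] [0.4299 0.2736 0.004 ] [np.float64(0.132), np.float64(0.1445), np.float64(0.1299), np.float64(0.1449)]
T blue top 70.5 ((156.9038543701172, 245.5192413330078), (17.454336166381836, 5.099019527435303), 78.69007110595703) [153 237] [160 254]
S plate [[299, 325], [299, 387], [228, 387], [228, 325]] 
 [[0.3743 0.1894]
 [0.3415 0.3096]
 [0.4698 0.3473]
 [0.5155 0.2311]] [0.4253 0.2693 0.004 ] [np.float64(0.1472), np.float64(0.1246), np.float64(0.1338), np.float64(0.1248)]
S blue top 113.5 ((262.577880859375, 348.6434631347656), (21.366436004638672, 6.428037643432617), 5.19442892074585) [252 345] [273 352]
```

Request:
{"op": "arm_command", "data": {
  "deltas": [
    [[1.38, -3.2, 0, 0, 0, -6.52], [1.38, -3.2, 0, 0, 0, -6.52], [1.38, -3.2, 0, 0, 0, -6.52], [1.38, -3.2, 0, 0, 0, -6.52], [1.38, -3.2, 0, 0, 0, -6.52], [1.38, -3.2, 0, 0, 0, -6.52], [1.38, -3.2, 0, 0, 0, -6.52], [1.38, -3.2, 0, 0, 0, -6.52], [1.38, -3.2, 0, 0, 0, -6.52], [1.38, -3.2, 0, 0, 0, -6.52]]
  ],
  "gripper": 0.3,
  "squeeze": 20
}}

```text
t: 0.93
tool_pos: [0.3515, 0.2391, 0.2184]
orientation: [-2.149, -2.291, 0.0]
force: [1.0, -0.7, 0.4]
opening: 0.0604
gripper_force: 0.0
```

Request:
{"op": "arm_command", "data": {
  "deltas": [
    [[1.38, -3.2, 0, 0, 0, -6.52], [1.38, -3.2, 0, 0, 0, -6.52], [1.38, -3.2, 0, 0, 0, -6.52], [1.38, -3.2, 0, 0, 0, -6.52], [1.38, -3.2, 0, 0, 0, -6.52], [1.38, -3.2, 0, 0, 0, -6.52], [1.38, -3.2, 0, 0, 0, -6.52], [1.38, -3.2, 0, 0, 0, -6.52], [1.38, -3.2, 0, 0, 0, -6.52], [1.38, -3.2, 0, 0, 0, -6.52], [0, 0, 0, 0, 0, 0]]
  ]
}}

```text
t: 1.85
tool_pos: [0.4904, -0.0842, 0.2179]
orientation: [3.046, 0.763, -0.002]
force: [0.6, -0.4, -0.0]
opening: 0.0604
gripper_force: 0.0
```

```bash
python3 - <<'E'
from h import *
s=monitor.read_state();print(s["t"],s["tool_pos"],s["orientation"],s["q"],s["opening"])
W=Cam("wrist");print(W.c,W.ray(280,210));print(W.proj([.488,-.081,.15]))
cv2.imwrite("pics/w1.png",W.img)
E
```

```text
1.85 [ 0.4904 -0.0842  0.2179] [ 3.0459  0.7626 -0.0015] [-0.2717 -0.1491  1.7672 -0.0019  1.5234  0.8085] 0.06043509665272835
[ 0.5641 -0.0447  0.3834] [-0.2631 -0.1304 -0.9559]
[278.0365 224.0744]
```

View pics/w1.png

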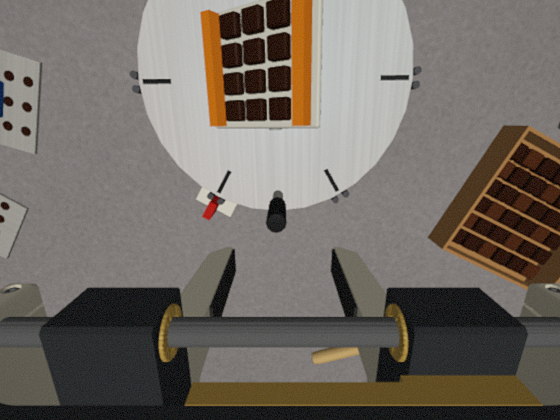

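The wrist view shows the post top at (277,223), against (278,224) predicted, so the post position holds. Descending to grip it.

Request:
{"op": "arm_command", "data": {
  "deltas": [
    [[-0.24, 0.32, -2.7, 0, 0, 0], [0, 0, -2.7, 0, 0, 0], [0, 0, -2.7, 0, 0, 0], [0, 0, -2.7, 0, 0, 0], [0, 0, 0, 0, 0, 0], [0, 0, 0, 0, 0, 0]]
  ]
}}

```text
t: 2.4
tool_pos: [0.4853, -0.0749, 0.1093]
orientation: [-3.04, -0.782, 0.006]
force: [0.0, 0.3, 0.6]
opening: 0.0602
gripper_force: 0.0
```

Request:
{"op": "arm_command", "data": {
  "deltas": [
    [[0, 0, 0, 0, 0, 0], [0, 0, 0, 0, 0, 0], [0, 0, 0, 0, 0, 0], [0, 0, 0, 0, 0, 0], [0, 0, 0, 0, 0, 0], [0, 0, 0, 0, 0, 0]]
  ],
  "gripper": -1,
  "squeeze": 15
}}

```text
t: 2.9
tool_pos: [0.4874, -0.0761, 0.1112]
orientation: [3.043, 0.78, 0.001]
force: [1.3, -0.2, -0.2]
opening: 0.0253
gripper_force: 0.0
```

Request:
{"op": "arm_command", "data": {
  "deltas": [
    [[0.1, -0.3, 0, 0, 0, 0], [0, 0, 0, 0, 0, 0], [0, 0, 0, 0, 0, 0], [0, 0, 0, 0, 0, 0]]
  ]
}}

```text
t: 3.23
tool_pos: [0.4882, -0.0791, 0.1108]
orientation: [3.043, 0.78, 0.0]
force: [-1.5, 1.7, 2.1]
opening: 0.0177
gripper_force: 15.0
```

```bash
python3 - <<'E'
from h import *
for i in range(1):
    s=monitor.read_state();print(s["t"],s["tool_pos"],s["orientation"],s["opening"],s["gripper_force"],s["force"],s["wrist_torque"])
ax=np.array([.598,-.0185]);p=s["tool_pos"][:2]-ax;print(np.linalg.norm(p),np.degrees(np.arctan2(p[1],p[0])))
# arc rows: rotate 60deg in 10 rows
C=np.array([.4878,-.0796])-ax;a=np.radians(6)
prev=C
for k in range(1,12):
    c,s_=np.cos(a*k),np.sin(a*k);n=np.array([c*C[0]-s_*C[1],s_*C[0]+c*C[1]]);print(np.round((n-prev)*100,2));prev=n
E
```

```text
3.2333 [ 0.4882 -0.0791  0.1108] [3.0432 0.7798 0.0004] 0.017718035665640598 15.00026822090149 [-1.4923  1.6676  2.1452] [ 0.137   0.2501 -0.0253]
0.12540607846096768 -151.09242700874017
[ 0.7  -1.12]
[ 0.81 -1.04]
[ 0.92 -0.95]
[ 1.01 -0.85]
[ 1.09 -0.74]
[ 1.16 -0.62]
[ 1.22 -0.49]
[ 1.27 -0.36]
[ 1.3  -0.23]
[ 1.32 -0.09]
[1.32 0.05]
```

Request:
{"op": "arm_command", "data": {
  "deltas": [
    [[0.35, -0.56, 0, 0, 0, 3], [0.35, -0.56, 0, 0, 0, 3], [0.41, -0.52, 0, 0, 0, 3], [0.41, -0.52, 0, 0, 0, 3], [0.46, -0.48, 0, 0, 0, 3], [0.46, -0.48, 0, 0, 0, 3], [0.5, -0.42, 0, 0, 0, 3], [0.5, -0.42, 0, 0, 0, 3], [0.55, -0.37, 0, 0, 0, 3], [0.55, -0.37, 0, 0, 0, 3]]
  ]
}}

```text
t: 4.07
tool_pos: [0.5339, -0.126, 0.1108]
orientation: [-2.735, -1.545, -0.001]
force: [0.3, 3.4, 3.0]
opening: 0.0179
gripper_force: 15.0
```

Request:
{"op": "arm_command", "data": {
  "deltas": [
    [[0.58, -0.31, 0, 0, 0, 3], [0.58, -0.31, 0, 0, 0, 3], [0.61, -0.25, 0, 0, 0, 3], [0.61, -0.25, 0, 0, 0, 3], [0.63, -0.18, 0, 0, 0, 3], [0.63, -0.18, 0, 0, 0, 3], [0.65, -0.12, 0, 0, 0, 3], [0.65, -0.12, 0, 0, 0, 3], [0.66, -0.05, 0, 0, 0, 3], [0.66, -0.05, 0, 0, 0, 3], [0, 0, 0, 0, 0, 0], [0, 0, 0, 0, 0, 0]]
  ]
}}

```text
t: 5.07
tool_pos: [0.5963, -0.1436, 0.1108]
orientation: [-2.246, -2.196, -0.001]
force: [-1.5, 5.2, 6.0]
opening: 0.0174
gripper_force: 15.0
```

```bash
python3 - <<'E'
from h import *
s=monitor.read_state();print(s["t"],s["tool_pos"],s["orientation"],s["opening"],s["gripper_force"],s["force"],s["wrist_torque"])
ax=np.array([.598,-.0185]);p=s["tool_pos"][:2]-ax;print(np.linalg.norm(p),np.degrees(np.arctan2(p[1],p[0])))
E
```

```text
5.0667 [ 0.5963 -0.1436  0.1108] [-2.2461 -2.1959 -0.0011] 0.017401597701373464 15.00026285648346 [-1.4677  5.2124  6.0186] [ 0.761   0.2511 -0.028 ]
0.12510209849457501 -90.76451072960643
```

Request:
{"op": "arm_command", "data": {
  "deltas": [
    [[0, 0, 0, 0, 0, 0], [0, 0, 0, 0, 0, 0], [0, 0, 0, 0, 0, 0], [0, 0, 2, 0, 0, 0], [0, 0, 4, 0, 0, 0], [0, 0, 4, 0, 0, 0], [0, 0, 4, 0, 0, 0], [-1.0, 3, 1, 0, 0, 0], [-2.0, 3.5, 0, 0, 0, 0], [-2.0, 3.5, 0, 0, 0, 0], [-2, 3.5, 0, 0, 0, 0], [-2, 3.5, 0, 0, 0, 0]]
  ],
  "gripper": 0.4
}}

```text
t: 6.07
tool_pos: [0.5048, 0.0266, 0.2604]
orientation: [2.247, 2.195, -0.0]
force: [0.5, 0.1, 0.4]
opening: 0.065
gripper_force: 0.0
```

Request:
{"op": "arm_command", "data": {
  "deltas": [
    [[-2, 3.7, 0, 0, 0, 0], [-2, 3.7, 0, 0, 0, 0], [-2, 3.7, 0, 0, 0, 0], [-1, 3.7, 0, 0, 0, 0], [0, 2.7, 0, 0, 0, 0], [0, 0, 0, 0, 0, 0], [0, 0, 0, 0, 0, 0], [0, 0, 0, 0, 0, 0]]
  ]
}}

```text
t: 6.73
tool_pos: [0.4366, 0.1991, 0.2604]
orientation: [2.245, 2.197, -0.001]
force: [-0.3, 0.5, -0.5]
opening: 0.0651
gripper_force: 0.0
```

```bash
python3 - <<'E'
from h import *
s=monitor.read_state();print(s["t"],s["tool_pos"],s["orientation"],s["q"],s["opening"])
T=Cam("top");S=Cam("side");W=Cam("wrist")
for n,C in zip("TSW",(T,S,W)): cv2.imwrite(f"pics/{n}2.png",C.img)
np.save("wm.npy",np.r_[W.c,s["tool_pos"]])
o=np.zeros((600,800,3),np.uint8)
o[:300,:400]=cv2.resize(T.img[120:255,200:380],(400,300),interpolation=cv2.INTER_CUBIC)
o[:300,400:]=cv2.resize(S.img[155:275,150:310],(400,300),interpolation=cv2.INTER_CUBIC)
o[300:,:400]=cv2.resize(W.img,(400,300),interpolation=cv2.INTER_AREA)
o[300:,400:]=cv2.resize(S.img[270:420,180:380],(400,300),interpolation=cv2.INTER_CUBIC)
cv2.imwrite("pics/c3.png",o)
E
```

```text
6.7333 [0.4366 0.1991 0.2604] [ 2.2452  2.1968 -0.0012] [ 0.3215 -0.2128  1.7465 -0.0007  1.6084  0.3432] 0.06514254901357198
```

View pics/c3.png

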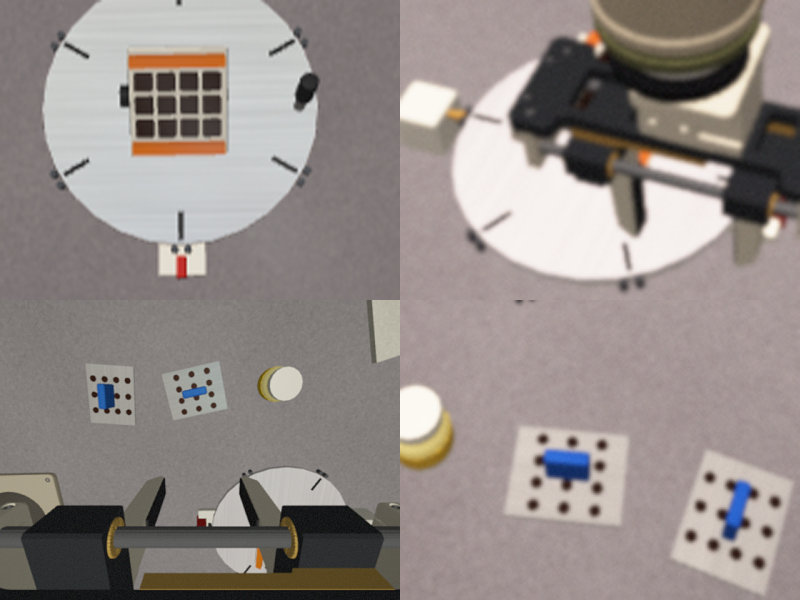

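Top-left crop: the tray's low edge faces the red pointer, at turntable 0. In the wrist view (bottom-left) the target stencil is at full-size pixel (273,129), the decoy at (154,132) and the jar at (392,118). Now measuring the stencil from several views.

```bash
cat >> h.py <<'E'
def bright(C,roi):
    a,b,c,d=roi; g=cv2.GaussianBlur(C.img[b:d,a:c],(3,3),0); hs=cv2.cvtColor(g,cv2.COLOR_BGR2HSV); g=cv2.cvtColor(g,cv2.COLOR_BGR2GRAY)
    th,k=cv2.threshold(g,0,255,cv2.THRESH_BINARY|cv2.THRESH_OTSU)
    bl=cv2.inRange(hs,(100,110,30),(128,255,255))
    k=cv2.morphologyEx(k|bl,cv2.MORPH_CLOSE,np.ones((5,5)))
    c=max(cv2.findContours(k,0,1)[0],key=cv2.contourArea); return cv2.convexHull(c)[:,0]+[a,b],th
E
python3 - <<'E'
from h import *
T=Cam("top",cv2.imread("pics/T2.png"));S=Cam("side",cv2.imread("pics/S2.png"));W=Cam("wrist",cv2.imread("pics/W2.png"))
for n,C,roi in(("T",T,(136,216,189,275)),("S",S,(228,328,300,390)),("W",W,(220,80,325,170))):
    h,th=bright(C,roi)
    P=np.array([C.on(q,.004)[:2] for q in h]).astype(np.float32)
    r=cv2.minAreaRect(P*1000);b=cv2.boxPoints(r)/1000
    # long-side dir
    e=b[1]-b[0] if np.linalg.norm(b[1]-b[0])>np.linalg.norm(b[2]-b[1]) else b[2]-b[1]
    print(n,th,"c",np.array(r[0])/1000,"size",r[1],"x-dir",np.degrees(np.arctan2(e[1],e[0]))%180)
    k=C.blobs((100,110,30),(128,255,255),10,roi)[0]; m=cv2.minAreaRect(k); print("  blue",m)
    k=C.blobs((100,110,150 if n!="W" else 130),(128,255,255),10,roi)
    for q in k[:2]: m=cv2.minAreaRect(q); print("  bluebright",cv2.contourArea(q),m, C.on(m[0],.048)[:2])
E
```

```text
T 101.0 c [0.4292 0.2652] size (109.22442626953125, 141.943359375) x-dir 179.74864
  blue ((155.0, 241.0), (10.0, 2.0), 90.0)
S 128.0 c [0.4256 0.2748] size (146.51416015625, 121.61475372314453) x-dir 16.436008
  blue ((262.0, 352.0), (14.0, 22.0), 90.0)
  bluebright 112.5 ((262.59014892578125, 348.50823974609375), (21.366436004638672, 6.337501525878906), 5.19442892074585) [0.4237 0.275 ]
W 111.0 c [0.4222 0.2755] size (118.90856170654297, 151.47372436523438) x-dir 178.67912
  blue ((271.9706115722656, 128.88235473632812), (11.399173736572266, 33.46991729736328), 75.96376037597656)
  bluebright 309.5 ((271.9764709472656, 128.8941192626953), (10.629592895507812, 33.62422180175781), 77.47119140625) [0.4245 0.2732]
```

```bash
python3 - <<'E'
from h import *
T=Cam("top",cv2.imread("pics/top0.png"));S=Cam("side",cv2.imread("pics/S2.png"));W=Cam("wrist",cv2.imread("pics/W2.png"))
print(T.on((156.9,245.5),.048),tri(T,(156.9,245.5),S,(262.6,348.5)),tri(W,(271.98,128.9),S,(262.6,348.5)))
for n,C,roi,bg in(("T",T,(130,210,195,282),(130,265)),("S",S,(222,320,305,395),(300,325)),("W",W,(210,70,335,185),(225,80))):
    f=cv2.GaussianBlur(C.img,(3,3),0).astype(float); a,b,c,d=roi
    g=f.mean(2); pl=np.percentile(g[b:d,a:c],92); back=np.median(g[bg[1]-6:bg[1]+6,bg[0]-6:bg[0]+6])
    k=((g>(pl+back)/2)*255).astype(np.uint8); hs=cv2.cvtColor(C.img,cv2.COLOR_BGR2HSV); k|=cv2.inRange(hs,(100,110,30),(128,255,255))
    z=np.zeros_like(k);z[b:d,a:c]=k[b:d,a:c];z=cv2.morphologyEx(z,cv2.MORPH_OPEN,np.ones((3,3)));z=cv2.morphologyEx(z,cv2.MORPH_CLOSE,np.ones((7,7)))
    q=max(cv2.findContours(z,0,1)[0],key=cv2.contourArea)
    P=np.array([C.on(x,.004)[:2] for x in q[:,0]]).astype(np.float32);r=cv2.minAreaRect(P*1000);B=cv2.boxPoints(r)
    e=B[1]-B[0] if np.linalg.norm(B[1]-B[0])>np.linalg.norm(B[2]-B[1]) else B[2]-B[1]
    print(n,pl,back,cv2.contourArea(q),np.array(r[0])/1000,r[1],np.degrees(np.arctan2(e[1],e[0]))%180)
    m=cv2.minAreaRect(np.array([C.on(x,.048)[:2]*1000 for x in max(C.blobs((100,110,150 if n=="T" else 130),(128,255,255),10,roi),key=cv2.contourArea)[:,0]]).astype(np.float32));print("   bluetop",m)
E
```

```text
[0.4259 0.2722 0.048 ] (array([0.4253, 0.2734, 0.0437]), np.float64(0.0017431845390678958)) (array([0.4244, 0.2731, 0.0433]), np.float64(0.000201358940832104))
T 147.33333333333334 118.0 1571.5 [0.4264 0.2732] (111.88887786865234, 88.64344787597656) 10.761211
   bluetop ((426.03125, 272.8285217285156), (39.129127502441406, 10.737201690673828), 10.48783016204834)
S 200.33333333333334 155.33333333333334 2437.0 [0.4243 0.2726] (112.69290161132812, 89.60197448730469) 10.721421
   bluetop ((423.6445617675781, 275.3540954589844), (40.73318862915039, 13.130234718322754), 11.066998481750488)
W 165.0 130.33333333333334 5237.5 [0.4244 0.273 ] (112.32244873046875, 90.23150634765625) 10.945768
   bluetop ((424.4688720703125, 273.1362609863281), (42.2022705078125, 12.783005714416504), 10.63263988494873)
```

Stencil: centre (0.4246, 0.2730), long axis at 10.8°, measured 112 × 90 mm in all three views, grip top about 44–48 mm high. All of this fits the description. Moving over it.

Request:
{"op": "arm_command", "data": {
  "deltas": [
    [[-0.11, 0.672, -1.2, 0, 0, -7.08], [-0.11, 0.672, -1.2, 0, 0, -7.08], [-0.11, 0.672, -1.2, 0, 0, -7.08], [-0.11, 0.672, -1.2, 0, 0, -7.08], [-0.11, 0.672, -1.2, 0, 0, -7.08], [-0.11, 0.672, -1.2, 0, 0, -7.08], [-0.11, 0.672, -1.2, 0, 0, -7.08], [-0.11, 0.672, -1.2, 0, 0, -7.08], [-0.11, 0.672, -1.2, 0, 0, -7.08], [-0.11, 0.672, -1.2, 0, 0, -7.08], [-0.11, 0.672, -1.2, 0, 0, -7.08], [0, 0, 0, 0, 0, 0]]
  ]
}}

```text
t: 7.88
tool_pos: [0.4233, 0.2726, 0.1259]
orientation: [3.127, 0.286, -0.006]
force: [0.0, -0.1, -0.9]
opening: 0.0652
gripper_force: 0.0
```

Request:
{"op": "arm_command", "data": {
  "deltas": [
    [[0, 0, 0, 0, 0, 0], [0, 0, 0, 0, 0, 0]]
  ]
}}

```text
t: 8.05
tool_pos: [0.4252, 0.273, 0.1293]
orientation: [3.127, 0.303, 0.001]
force: [-0.2, -0.9, 0.5]
opening: 0.0649
gripper_force: 0.0
```

```bash
cat >> h.py <<'E'
def st():
    s=monitor.read_state();R=cv2.Rodrigues(s["orientation"])[0]
    print(round(s["t"],2),s["tool_pos"],"yang",np.degrees(np.arctan2(R[1,1],R[0,1])),"z",R[:,2],"op",s["opening"],"F",s["force"],"M",s["wrist_torque"],"g",s["gripper_force"]);return s,R
E
python3 - <<'E'
from h import *
st()
W=Cam("wrist");cv2.imwrite("pics/W3.png",W.img)
hs=W.blobs((100,110,60),(128,255,255),60)
for c in hs[:3]:
    m=cv2.minAreaRect(c);print(cv2.contourArea(c),m,W.on(m[0],.048))
print(W.proj([.4246,.273,.048]),W.c)
# rails, side view now
S=Cam("side");T=Cam("top");cv2.imwrite("pics/S3.png",S.img);cv2.imwrite("pics/T3.png",T.img)
for n,C,roi in(("T",T,(225,125,330,210)),("S",S,(170,160,290,250))):
    for c in C.blobs((5,150,130),(18,255,255),20,roi)[:4]:
        m=cv2.moments(c);print(n,cv2.contourArea(c),np.round((m["m10"]/m["m00"],m["m01"]/m["m00"]),2),np.round(cv2.boxPoints(cv2.minAreaRect(c)),1).tolist())
E
```

```text
8.05 [0.4252 0.273  0.1293] yang -78.92399143741346 z [ 0.0006  0.     -1.    ] op 0.06488222315080108 F [-0.18   -0.941   0.5292] M [-0.007   0.2146 -0.0191] g 0.0
735.5 ((256.5, 359.5), (23.0, 41.0), 90.0) [0.2651 0.27   0.048 ]
711.0 ((282.5, 213.5), (53.0, 15.0), 90.0) [0.4298 0.2741 0.048 ]
[282.603  219.1417] [0.507  0.2889 0.295 ]
T 174.0 [278.4  147.09] [[258.0, 145.0], [300.0, 145.0], [300.0, 150.0], [258.0, 150.0]]
T 160.0 [280. 186.] [[260.0, 184.0], [300.0, 184.0], [300.0, 188.0], [260.0, 188.0]]
```

Request:
{"op": "arm_command", "data": {
  "deltas": [
    [[0, 0, -3, 0, 0, 0], [0, 0, -3, 0, 0, 0], [0, 0, -3, 0, 0, 0], [0, 0, -2, 0, 0, -0.3], [0, 0, -0.65, 0, 0, 0], [0, 0, 0, 0, 0, 0], [0, 0, 0, 0, 0, 0]]
  ]
}}

```text
t: 8.78
tool_pos: [0.4252, 0.2738, 0.0132]
orientation: [-3.128, -0.29, -0.001]
force: [-0.1, 0.8, 0.6]
opening: 0.0651
gripper_force: 0.0
```

Request:
{"op": "arm_command", "data": {
  "deltas": [
    [[0, 0, 0, 0, 0, 0], [0, 0, 0, 0, 0, 0], [0, 0, 0, 0, 0, 0], [0, 0, 0, 0, 0, 0], [0, 0, 0, 0, 0, 0], [0, 0, 0, 0, 0, 0], [0, 0, 0, 0, 0, 0], [0, 0, 0, 0, 0, 0], [0, 0, 0, 0, 0, 0], [0, 0, 0, 0, 0, 0]]
  ],
  "gripper": -1,
  "squeeze": 40
}}

```text
t: 9.62
tool_pos: [0.4245, 0.2736, 0.0121]
orientation: [3.128, 0.29, -0.0]
force: [-0.1, -0.8, -0.0]
opening: 0.0137
gripper_force: 40.0
```

Request:
{"op": "arm_command", "data": {
  "deltas": [
    [[0, 0, 0, 0, 0, 0], [0, 0, 0, 0, 0, 0], [0, 0, 0, 0, 0, 0]]
  ]
}}

```text
t: 9.87
tool_pos: [0.4245, 0.2736, 0.0121]
orientation: [3.128, 0.29, -0.0]
force: [-0.9, -1.2, 0.2]
opening: 0.0136
gripper_force: 40.0
```

Gripped: opening 13.7 mm, which matches the 14 mm grip. Lifting, then moving back so both fixed cameras see the tray.

Request:
{"op": "arm_command", "data": {
  "deltas": [
    [[0, 0, 2, 0, 0, 0], [0, 0, 4, 0, 0, 0], [0, 0, 4, 0, 0, 0], [-0.65, -1.1, 4, 0, 0, 0], [-1, -1.8, 3.5, 0, 0, 0], [-1, -1.8, 3.5, 0, 0, 0], [-1, -1.8, 2, 0, 0, 0], [-1, -1.8, 1, 0, 0, 0], [-1, -1.8, 0, 0, 0, 0], [-0.8, -1.3, 0, 0, 0, 0], [0, 0, 0, 0, 0, 0], [0, 0, 0, 0, 0, 0]]
  ]
}}

```text
t: 10.87
tool_pos: [0.3601, 0.1595, 0.2518]
orientation: [-3.128, -0.287, -0.001]
force: [0.2, 0.6, -2.7]
opening: 0.0136
gripper_force: 40.0
```

```bash
python3 - <<'E'
from h import *
st()
T=Cam("top");S=Cam("side");cv2.imwrite("pics/T4.png",T.img);cv2.imwrite("pics/S4.png",S.img)
for n,C,roi in(("T",T,(225,125,330,210)),("S",S,(170,150,290,260))):
    for c in C.blobs((5,140,130),(18,255,255),20,roi)[:4]:
        m=cv2.moments(c);print(n,cv2.contourArea(c),np.round((m["m10"]/m["m00"],m["m01"]/m["m00"]),2),np.round(cv2.boxPoints(cv2.minAreaRect(c)),1).tolist())
o=np.zeros((600,800,3),np.uint8)
o[:,:400]=cv2.resize(T.img[125:215,250:310],(400,600),interpolation=cv2.INTER_CUBIC)
o[:,400:]=cv2.resize(S.img[150:255,180:250],(400,600),interpolation=cv2.INTER_CUBIC)
cv2.imwrite("pics/c4.png",o)
E
```

```text
10.87 [0.3601 0.1595 0.2518] yang -79.49805470602084 z [ 0.0008  0.0005 -1.    ] op 0.013616938898122013 F [ 0.2228  0.6189 -2.6659] M [-0.0333  0.1536  0.0325] g 39.99800384044647
T 182.0 [279.08 146.99] [[257.8999938964844, 145.0], [300.0, 143.8000030517578], [300.1000061035156, 149.0], [258.0, 150.1999969482422]]
T 175.5 [278.92 186.22] [[260.0, 184.0], [300.0, 184.0], [300.0, 189.0], [260.0, 189.0]]
S 104.0 [252.04 206.22] [[243.1999969482422, 219.60000610351562], [257.79998779296875, 190.39999389648438], [261.3999938964844, 192.1999969482422], [246.8000030517578, 221.39999389648438]]
S 97.0 [219.46 183.1 ] [[209.3000030517578, 197.0], [226.60000610351562, 167.1999969482422], [229.89999389648438, 169.10000610351562], [212.60000610351562, 198.89999389648438]]
```

View pics/c4.png

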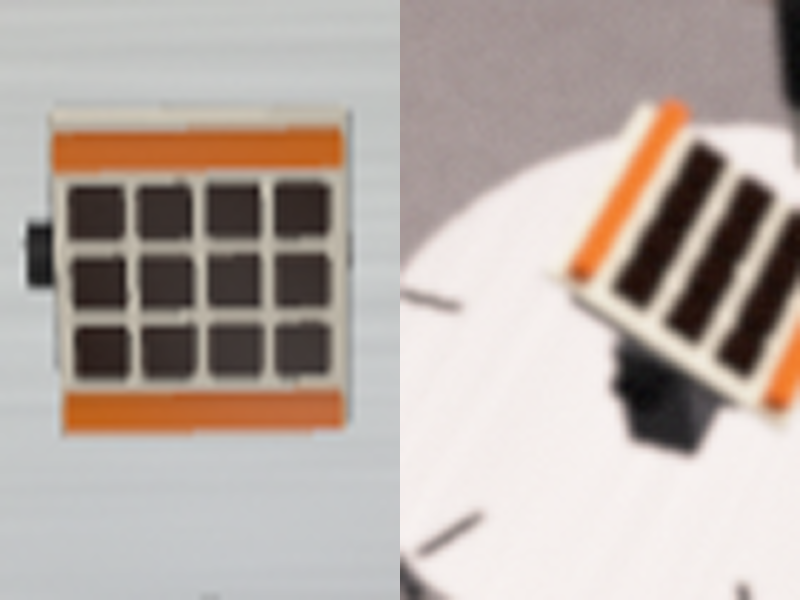

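```bash
python3 - <<'E'
from h import *
T=Cam("top",cv2.imread("pics/T4.png"));S=Cam("side",cv2.imread("pics/S4.png"))
hi,e1=tri(T,(279.0,147.0),S,(219.5,183.1)); lo,e2=tri(T,(279.5,186.3),S,(252.2,206.2))
d=hi-lo;print(hi,e1,lo,e2,np.linalg.norm(d),"mid",(hi+lo)/2,"slope",np.degrees(np.arcsin(d[2]/np.linalg.norm(d))),"yaw",np.degrees(np.arctan2(d[1],d[0])))
T=Cam("top",cv2.imread("pics/top0.png"));S=Cam("side",cv2.imread("pics/side0.png"))
hi,e1=tri(T,(287.6,151.5),S,(227.2,178.4)); lo,e2=tri(T,(259,174.45),S,(233.6,217.8))
d=hi-lo;print(hi,e1,lo,e2,np.linalg.norm(d),"mid",(hi+lo)/2,"slope",np.degrees(np.arcsin(d[2]/np.linalg.norm(d))),"yaw",np.degrees(np.arctan2(d[1],d[0])))
E
```

```text
[ 0.62   -0.0188  0.1478] 0.0021040542704311585 [ 0.545  -0.0163  0.0968] 0.002086625727955365 0.09077422968169258 mid [ 0.5825 -0.0175  0.1223] slope 34.23351925166471 yaw -1.9288650938399219
[ 0.6091 -0.0368  0.1485] 0.0027928273509614646 [0.5731 0.0286 0.0977] 0.0021666942541347053 0.09027794894331878 mid [ 0.5911 -0.0041  0.1231] slope 34.27366706874936 yaw -61.165380236452464
```

Request:
{"op": "arm_command", "data": {
  "deltas": [
    [[1.6, -3, 1.3, 0, 0, -2], [1.6, -3, 1.3, 0, 0, -2], [1.6, -3, 1.3, 0, 0, -2], [1.6, -3, 1.3, 0, 0, -2], [1.6, -3, 1.3, 0, 0, -2], [1.6, -3, 1.3, 0, 0, -2], [0, 0, 0, 0, 0, 0], [0, 0, 0, 0, 0, 0], [0, 0, 0, 0, 0, 0], [0, 0, 0, 0, 0, 0]]
  ]
}}

```text
t: 11.8
tool_pos: [0.4558, -0.0192, 0.3289]
orientation: [-3.141, 0.036, 0.003]
force: [-0.1, -0.3, -1.1]
opening: 0.0137
gripper_force: 40.0
```

```bash
cat > look.py <<'E'
import sys,pickle
from h import *
st()
W=Cam("wrist");cv2.imwrite(f"pics/{sys.argv[1]}.png",W.img);pickle.dump(W,open(sys.argv[1]+".pkl","wb"))
for c in W.blobs((5,140,110),(18,255,255),150)[:5]:
    m=cv2.moments(c);r=cv2.minAreaRect(c);print(cv2.contourArea(c),np.round((m["m10"]/m["m00"],m["m01"]/m["m00"]),2),np.round(cv2.boxPoints(r),1).tolist())
print("pred hi,lo",W.proj([.62,-.0188,.148]),W.proj([.545,-.0163,.097]))
E
python3 look.py W5
```

```text
11.8 [ 0.4558 -0.0192  0.3289] yang -91.32857394381831 z [-0.0017  0.0007 -1.    ] op 0.01374793192881204 F [-0.0619 -0.3457 -1.1162] M [-0.0526  0.1714 -0.0259] g 39.998186230659485
1121.5 [278.6   41.48] [[235.0, 35.0], [322.0, 35.0], [322.0, 48.0], [235.0, 48.0]]
854.0 [510.76 115.08] [[469.0, 82.0], [559.0, 82.0], [559.0, 127.0], [469.0, 127.0]]
696.0 [279.8 117. ] [[245.0, 112.0], [315.0, 112.0], [315.0, 122.0], [245.0, 122.0]]
406.0 [506.76  33.76] [[474.5, 80.0], [481.29998779296875, -3.200000047683716], [557.0, 3.0], [550.2000122070312, 86.19999694824219]]
pred hi,lo [278.882   40.6846] [279.039  116.2798]
```

Request:
{"op": "arm_command", "data": {
  "deltas": [
    [[-2.5, 0, 0, 0, 0, 0], [-2.5, 0, 0, 0, 0, 0], [-2.5, 0, 0, 0, 0, 0], [-2.5, 0, 0, 0, 0, 0], [0, 0, 0, 0, 0, 0], [0, 0, 0, 0, 0, 0], [0, 0, 0, 0, 0, 0], [0, 0, 0, 0, 0, 0]]
  ]
}}

```text
t: 12.52
tool_pos: [0.3565, -0.0199, 0.3296]
orientation: [-3.141, 0.038, 0.0]
force: [-0.0, 0.1, -1.7]
opening: 0.0143
gripper_force: 40.0
```

```bash
python3 look.py W6
```

```text
12.52 [ 0.3565 -0.0199  0.3296] yang -91.36847826761588 z [-0.0001  0.0001 -1.    ] op 0.014349717396779923 F [-0.0468  0.0802 -1.6561] M [-0.033   0.112   0.0603] g 39.998109340667725
863.5 [277.46  30.26] [[238.0, 24.0], [315.0, 24.0], [315.0, 36.0], [238.0, 36.0]]
379.0 [516.46  50.23] [[479.20001220703125, 54.79999923706055], [481.0, 36.900001525878906], [559.5, 45.099998474121094], [557.7000122070312, 63.0]]
pred hi,lo [275.0299 -76.2053] [276.0077  29.5508]
```

View pics/W5.png

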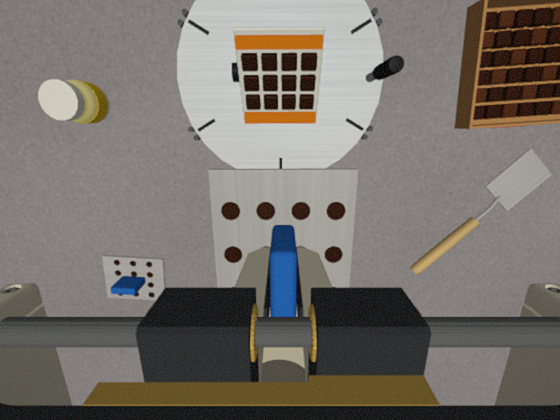

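The wrist view shows the rails at (279,41) and (280,117), within 1 px of my triangulated prediction. The stencil sits level in the hand, its far edge at row 170 from column 209 to 357.

```bash
python3 - <<'E'
from h import *
import pickle
T=Cam("top",cv2.imread("pics/T4.png"));S=Cam("side",cv2.imread("pics/S4.png"));W=pickle.load(open("W5.pkl","rb"));V=pickle.load(open("W6.pkl","rb"))
def ml(obs):
    A=np.zeros((3,3));b=np.zeros(3)
    for C,p in obs:
        d=C.ray(*p);M=np.eye(3)-np.outer(d,d);A+=M;b+=M@C.c
    X=np.linalg.solve(A,b);return X,[np.round(C.proj(X)-p,1).tolist() for C,p in obs]
for name,sel in(("all",(T,S,W,V)),("noS",(T,W,V)),("noT",(S,W,V))):
    O={T:((279.0,147.0),(279.5,186.3)),S:((219.5,183.1),(252.2,206.2)),W:((278.6,41.5),(279.8,117.)),V:(None,(277.4,30.3))}
    hi,r1=ml([(C,np.array(O[C][0])) for C in sel if O[C][0]]);lo,r2=ml([(C,np.array(O[C][1])) for C in sel])
    d=hi-lo;print(name,hi,lo,r1,r2,np.linalg.norm(d),(hi+lo)/2,"slope",np.degrees(np.arcsin(d[2]/np.linalg.norm(d))),"yaw",np.degrees(np.arctan2(d[1],d[0])))
# rail direction from ends, W5
for y,z in((41.5,.148),(117.,.097)):
    xs=(235,322) if y<50 else (245,315)
    print("ends",[W.on((x,y),z)[:2] for x in xs])
hs=cv2.cvtColor(W.img,cv2.COLOR_BGR2HSV)
print("plate edge",W.on((209,169.5),.3208),W.on((357.5,169.5),.3208),"exp",.4558+.056)
print("grip",W.proj([.4558+.022,-.0192,.3208+.044]))
# subpixel slope of rail edges in W5
for roi in((238,30,319,52),(248,106,312,128)):
    a,b,c,d=roi;m=cv2.inRange(hs,(5,140,110),(18,255,255))[b:d,a:c];rows=(m*np.arange(b,d)[:,None]).sum(0)/m.sum(0);print("tilt deg",np.degrees(np.arctan(np.polyfit(np.arange(a,c),rows,1)[0])))
E
```

```text
all [ 0.6197 -0.0186  0.1481] [ 0.5447 -0.0171  0.096 ] [[0.0, 0.6], [-0.4, -0.1], [0.1, -0.5]] [[0.5, 0.6], [-0.2, -0.1], [-0.2, -0.5], [-0.7, -0.3]] 0.0912687195636988 [ 0.5822 -0.0178  0.1221] slope 34.77812725742901 yaw -1.1705356676533643
noS [ 0.6121 -0.019   0.1794] [ 0.5443 -0.0171  0.0998] [[-0.1, 0.0], [0.3, -0.1]] [[0.5, 0.5], [-0.1, -0.2], [-0.7, -0.8]] 0.10454238914057581 [ 0.5782 -0.0181  0.1396] slope 49.58935314763445 yaw -1.5525546110293458
noT [ 0.619  -0.0185  0.1481] [ 0.5444 -0.0175  0.0954] [[-0.1, -0.0], [0.1, 0.2]] [[0.0, -0.0], [0.2, -0.2], [-0.3, 0.2]] 0.09137827015879788 [ 0.5817 -0.018   0.1217] slope 35.227453937158316 yaw -0.7620839685257045
ends [array([0.6203, 0.0275]), array([ 0.6182, -0.0643])]
ends [array([0.5451, 0.028 ]), array([ 0.543 , -0.0631])]
plate edge [0.5126 0.0237 0.3208] [ 0.5106 -0.0653  0.3208] exp 0.5118
grip [281.6525 252.8012]
tilt deg 1.6665045857836198e-15
tilt deg -6.241240681624329e-15
```

Face centre (0.582, −0.018, 0.122), slope about 34.5°, yaw −1.3°, and the rails measure 91 mm apart (90 expected). Moving to an 80 mm standoff along the face normal, tilted.

Request:
{"op": "arm_command", "data": {
  "deltas": [
    [[2.17, 0.04, -1.65, -0.1, -4.3, 0], [2.17, 0.04, -1.65, -0.1, -4.3, 0], [2.17, 0.04, -1.65, -0.1, -4.3, 0], [2.17, 0.04, -1.65, -0.1, -4.3, 0], [2.17, 0.04, -1.65, -0.1, -4.3, 0], [2.17, 0.04, -1.65, -0.1, -4.3, 0], [2.17, 0.04, -1.65, -0.1, -4.3, 0], [2.17, 0.04, -1.65, -0.1, -4.3, 0], [0, 0, 0, 0, 0, 0], [0, 0, 0, 0, 0, 0], [0, 0, 0, 0, 0, 0], [0, 0, 0, 0, 0, 0]]
  ]
}}

```text
t: 13.57
tool_pos: [0.5304, -0.0172, 0.2]
orientation: [2.994, -0.037, 0.929]
force: [0.4, 0.8, -1.2]
opening: 0.0137
gripper_force: 40.0
```

```bash
cat > face.py <<'E'
from h import *
s,R=st()
n=-R[:,2]; C=s["tool_pos"]-0.0121*n
print("slope",np.degrees(np.arcsin(np.hypot(n[0],n[1]))),"normyaw",np.degrees(np.arctan2(-n[1],-n[0])),"plate c",C,"yaxis z",R[2,1])
B=np.array([.5822,-.0178,.1221]);d=C-B
xs=np.array([n[2],0,-n[0]]);xs/=np.linalg.norm(xs)
yl=R[:,1]
print("rel face: x %.4f y %.4f n %.4f"%(d@xs,d@-yl,d@n))
print("F n %.2f x %.2f y %.2f"%(s["force"]@n,s["force"]@xs,s["force"]@-yl),"M",R.T@s["wrist_torque"])
E
python3 face.py; python3 look.py W7
```

```text
13.57 [ 0.5304 -0.0172  0.2   ] yang -91.39652502575075 z [ 0.5657 -0.0133 -0.8245] op 0.013654762974155892 F [ 0.3966  0.7506 -1.2424] M [ 0.0355  0.5733 -0.0269] g 39.99802887439728
slope 34.459624804364765 normyaw -1.347515464978502 plate c [ 0.5372 -0.0174  0.19  ] yaxis z -0.0005869979177734507
rel face: x 0.0013 y -0.0006 n 0.0815
F n -1.24 x -0.38 y 0.76 M [ 0.0023 -0.574   0.0346]
13.57 [ 0.5304 -0.0172  0.2   ] yang -91.39652502575075 z [ 0.5657 -0.0133 -0.8245] op 0.013654762974155892 F [ 0.3966  0.7506 -1.2424] M [ 0.0355  0.5733 -0.0269] g 39.99802887439728
763.5 [526.75 231.72] [[487.8999938964844, 149.89999389648438], [559.0, 145.8000030517578], [566.7999877929688, 278.0], [495.70001220703125, 282.1000061035156]]
531.5 [281.46 164.58] [[230.0, 162.0], [334.0, 162.0], [334.0, 168.0], [230.0, 168.0]]
pred hi,lo [282.1141 166.6186] [281.4788 258.9365]
```

View pics/W7.png

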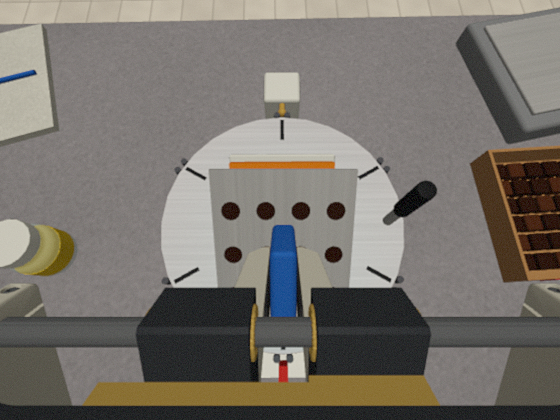

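The plate's far edge is at row 170. The upper rail shows above it at rows 162–168, columns 230–334, so it is laterally centred. Checking the slope-wise offset against the rail's upper edge.

```bash
python3 - <<'E'
from h import *
import pickle
W=pickle.load(open("W7.pkl","rb"))
s=np.radians(34.5);p=np.radians(-1.3)
xs=np.array([np.cos(s)*np.cos(p),np.cos(s)*np.sin(p),np.sin(s)]);y=np.array([-np.sin(p),np.cos(p),0]);n=np.cross(xs,y)
B=np.array([.5822,-.0178,.1221])
for k in(.050,.0505):print(k,W.proj(B+k*xs),W.proj(B+k*xs+.046*y),W.proj(B+k*xs-.046*y))
h=cv2.cvtColor(W.img,cv2.COLOR_BGR2HSV);print(h[156:172,282].tolist())
print("1mm in x =",W.proj(B+.051*xs)-W.proj(B+.05*xs),"1mm n",W.proj(B+.05*xs+.001*n)-W.proj(B+.05*xs))
c=W.c-B;print("cam dir in face",c@xs,c@y,c@n)
P=np.array([.5372,-.0174,.19]);print("plate far edge pred",W.proj(P+.056*xs+.004*n+.045*y),W.proj(P+.056*xs+.004*n-.045*y))
E
```

```text
0.05 [281.9448 161.932 ] [230.1262 161.9938] [333.755  161.8702]
0.0505 [281.9437 161.3652] [230.0949 161.427 ] [333.784  161.3034]
[[21, 21, 195], [26, 20, 189], [26, 19, 187], [30, 19, 187], [25, 23, 189], [14, 74, 180], [13, 197, 179], [16, 245, 186], [15, 217, 193], [15, 219, 191], [16, 247, 191], [14, 210, 194], [11, 140, 175], [150, 2, 134], [20, 11, 143], [19, 19, 144]]
1mm in x = [-0.0024 -1.1343] 1mm n [-0.0027  0.1524]
cam dir in face 0.08472974310414196 -0.0006916145794490802 0.25913913821740947
plate far edge pred [207.5149 168.8631] [357.6969 168.6823]
```

Request:
{"op": "arm_command", "data": {
  "deltas": [
    [[0.97, -0.01, -1.46, 0, 0, 0], [0.97, -0.01, -1.46, 0, 0, 0], [0.97, -0.01, -1.46, 0, 0, 0], [0.97, -0.01, -1.46, 0, 0, 0], [0, 0, 0, 0, 0, 0], [0, 0, 0, 0, 0, 0], [0, 0, 0, 0, 0, 0], [0, 0, 0, 0, 0, 0], [0, 0, 0, 0, 0, 0]]
  ]
}}

```text
t: 14.37
tool_pos: [0.569, -0.0176, 0.1412]
orientation: [2.993, -0.037, 0.931]
force: [-0.8, -0.1, -1.4]
opening: 0.0137
gripper_force: 40.0
```

```bash
python3 face.py; sed -i 's/150)\[:5\]/80)[:5]/' look.py;  python3 look.py W8|tail -4; python3 - <<'E'
from h import *
S=Cam("side");T=Cam("top");cv2.imwrite("pics/S8.png",S.img);cv2.imwrite("pics/T8.png",T.img)
for _ in range(6):
    eyes.read_camera("top");s=monitor.read_state();R=cv2.Rodrigues(s["orientation"])[0];print(s["tool_pos"],s["force"],R.T@s["wrist_torque"])
E
```

```text
14.37 [ 0.569  -0.0176  0.1412] yang -91.41046335659598 z [ 0.5668 -0.0135 -0.8238] op 0.013749470242616801 F [-0.7684 -0.1471 -1.3524] M [0.027  0.5806 0.0112] g 39.99803960323334
slope 34.53761351443082 normyaw -1.3620363859950397 plate c [ 0.5759 -0.0178  0.1312] yaxis z -0.0005817139535055846
rel face: x -0.0000 y -0.0002 n 0.0111
F n -0.68 x -1.40 y -0.17 M [ 0.0166 -0.5811 -0.0018]
14.37 [ 0.569  -0.0176  0.1412] yang -91.41046335659598 z [ 0.5668 -0.0135 -0.8238] op 0.013749470242616801 F [-0.7684 -0.1471 -1.3524] M [0.027  0.5806 0.0112] g 39.99803960323334
289.5 [546.72 183.93] [[532.0, 154.0], [559.0, 154.0], [559.0, 231.0], [532.0, 231.0]]
pred hi,lo [282.6029 180.4225] [281.7314 299.7302]
[ 0.5686 -0.0176  0.1401] [ 0.5285 -0.0108 -1.3719] [-0.0106 -0.5753  0.0068]
[ 0.5686 -0.0175  0.1399] [-0.2887 -0.1547 -0.8323] [-0.0096 -0.5423 -0.001 ]
[ 0.5685 -0.0175  0.1398] [-0.0236 -0.4702 -1.8856] [ 0.0116 -0.6127 -0.0402]
[ 0.5685 -0.0175  0.1396] [-0.3902 -0.9322 -1.8584] [ 0.0161 -0.5678 -0.0113]
[ 0.5685 -0.0175  0.1395] [ 0.2878  0.6921 -1.7428] [-0.0022 -0.5814  0.0122]
[ 0.5684 -0.0175  0.1394] [-0.7852  0.134  -1.5173] [-0.0049 -0.5729  0.0027]
```

Request:
{"op": "arm_command", "data": {
  "deltas": [
    [[0.1, 0, -0.144, 0, 0, 0], [0.1, 0, -0.144, 0, 0, 0], [0.1, 0, -0.144, 0, 0, 0], [0.1, 0, -0.144, 0, 0, 0], [0, 0, 0, 0, 0, 0], [0, 0, 0, 0, 0, 0], [0, 0, 0, 0, 0, 0], [0, 0, 0, 0, 0, 0]]
  ]
}}

```text
t: 15.48
tool_pos: [0.5725, -0.0175, 0.1337]
orientation: [2.995, -0.037, 0.927]
force: [-3.7, -0.4, 2.1]
opening: 0.014
gripper_force: 40.0
```

```bash
cat > av.py <<'E'
from h import *
import sys
F=[];M=[];P=[]
for _ in range(6):
    eyes.read_camera("side");s=monitor.read_state();R=cv2.Rodrigues(s["orientation"])[0];F.append(R.T@(s["force"]-[-.1,-.1,-1.5]));M.append(R.T@s["wrist_torque"]-[0,-.576,0]);P.append(s["tool_pos"])
P=P[-1];n=-R[:,2];d=P-.0121*n-np.array([.5822,-.0178,.1221]);xs=np.array([n[2],0,-n[0]])
print(round(s["t"],2),"tcp",P,"slope",np.degrees(np.arccos(n[2])),"x %.4f n %.4f"%(d@xs,d@n),"F tool",np.mean(F,0),np.std(F,0),"dM tool",np.mean(M,0))
E
python3 av.py
```

```text
15.78 tcp [ 0.5725 -0.0175  0.1337] slope 34.4170636439349 x -0.0014 n 0.0030 F tool [-0.6669  0.7688 -5.6615] [0.2553 0.2831 0.339 ] dM tool [-0.0749 -0.2739 -0.0221]
```

Contact, with about 5.7 N normal. The moment puts the load about 30 mm downslope, so the plate is roughly 1° too steep. Reducing the tilt.

Request:
{"op": "arm_command", "data": {
  "deltas": [
    [[-0.057, 0, 0.082, 0, 0.5, 0], [0, 0, 0, 0, 0.5, 0], [0, 0, 0, 0, 0, 0], [0, 0, 0, 0, 0, 0], [0, 0, 0, 0, 0, 0], [0, 0, 0, 0, 0, 0]]
  ]
}}

```text
t: 16.28
tool_pos: [0.5722, -0.0175, 0.1347]
orientation: [3.002, -0.037, 0.902]
force: [-1.6, -0.2, 3.4]
opening: 0.0136
gripper_force: 40.0
```

```bash
python3 av.py
```

```text
16.58 tcp [ 0.5721 -0.0175  0.1348] slope 33.44742384905203 x -0.0014 n 0.0040 F tool [ 1.135   0.1966 -5.2005] [0.4445 0.4627 0.3419] dM tool [-0.0048  0.2996 -0.0098]
```

Request:
{"op": "arm_command", "data": {
  "deltas": [
    [[-0.28, 0, 0.41, 0, -0.22, 0], [-0.28, 0, 0.41, 0, -0.23, 0], [0.2, 0, 0.14, 0, 0, 0], [0, 0, 0, 0, 0, 0], [0, 0, 0, 0, 0, 0], [0, 0, 0, 0, 0, 0], [0, 0, 0, 0, 0, 0]]
  ]
}}

```text
t: 17.17
tool_pos: [0.5681, -0.0174, 0.1437]
orientation: [2.999, -0.037, 0.912]
force: [-0.1, 0.1, -1.7]
opening: 0.0138
gripper_force: 40.0
```

```bash
python3 av.py
```

```text
17.47 tcp [ 0.5683 -0.0175  0.144 ] slope 33.84887828881299 x 0.0006 n 0.0138 F tool [ 0.1109  0.1378 -0.1105] [0.4357 0.4831 0.2529] dM tool [-0.0347 -0.0045  0.0001]
```

Request:
{"op": "arm_command", "data": {
  "deltas": [
    [[0.113, 0, -0.165, 0, 0, 0], [0.113, 0, -0.165, 0, 0, 0], [0.113, 0, -0.165, 0, 0, 0], [0.113, 0, -0.165, 0, 0, 0], [0.084, 0, -0.124, 0, 0, 0], [0, 0, 0, 0, 0, 0], [0, 0, 0, 0, 0, 0], [0, 0, 0, 0, 0, 0], [0, 0, 0, 0, 0, 0], [0, 0, 0, 0, 0, 0], [0, 0, 0, 0, 0, 0]]
  ]
}}

```text
t: 18.38
tool_pos: [0.5736, -0.0175, 0.1363]
orientation: [2.999, -0.037, 0.913]
force: [-3.2, -0.1, 1.0]
opening: 0.0134
gripper_force: 40.0
```

```bash
python3 av.py
```

```text
18.68 tcp [ 0.5737 -0.0175  0.1362] slope 33.85681554197127 x 0.0008 n 0.0044 F tool [-1.232   0.336  -4.2637] [0.115  0.5503 0.2688] dM tool [-0.0258 -0.3152  0.006 ]
```

Pressed 4.3 N, but a 1.2 N side force confuses the moment reading. Relieving it with a tiny downslope shift.

Request:
{"op": "arm_command", "data": {
  "deltas": [
    [[-0.04, 0, -0.027, 0, 0, 0], [0, 0, 0, 0, 0, 0], [0, 0, 0, 0, 0, 0], [0, 0, 0, 0, 0, 0], [0, 0, 0, 0, 0, 0]]
  ]
}}

```text
t: 19.1
tool_pos: [0.5735, -0.0175, 0.1363]
orientation: [2.999, -0.037, 0.914]
force: [-2.7, -0.2, 2.0]
opening: 0.0139
gripper_force: 40.0
```

```bash
python3 av.py
```

```text
19.4 tcp [ 0.5735 -0.0175  0.1363] slope 33.89231631218771 x 0.0007 n 0.0045 F tool [ 0.8585 -0.2291 -4.5943] [0.4348 0.3541 0.35  ] dM tool [0.0387 0.1383 0.0089]
```

Request:
{"op": "arm_command", "data": {
  "deltas": [
    [[0.05, 0, -0.045, 0, 0.2, 0], [0, 0, 0, 0, 0, 0], [0, 0, 0, 0, 0, 0], [0, 0, 0, 0, 0, 0], [0, 0, 0, 0, 0, 0], [0, 0, 0, 0, 0, 0]]
  ]
}}

```text
t: 19.9
tool_pos: [0.5739, -0.0175, 0.1357]
orientation: [3.0, -0.037, 0.908]
force: [-0.3, 0.6, 2.8]
opening: 0.0136
gripper_force: 40.0
```

```bash
python3 av.py; python3 - <<'E'
from h import *
T=Cam("top");S=Cam("side");W=Cam("wrist")
for n,C in zip("TSW",(T,S,W)): cv2.imwrite(f"pics/{n}9.png",C.img)
print(T.proj([.5822,-.0178,.129]),S.proj([.5822,-.0178,.129]))
o=np.zeros((600,800,3),np.uint8)
o[:300,:400]=cv2.resize(T.img[120:240,200:360],(400,300),interpolation=cv2.INTER_CUBIC)
o[:300,400:]=cv2.resize(S.img[145:265,160:320],(400,300),interpolation=cv2.INTER_CUBIC)
o[300:,:400]=cv2.resize(W.img,(400,300),interpolation=cv2.INTER_AREA)
o[300:,400:]=cv2.resize(W.img[120:270,180:380],(400,300),interpolation=cv2.INTER_CUBIC)
cv2.imwrite("pics/c9.png",o)
E
```

```text
20.2 tcp [ 0.5739 -0.0176  0.1358] slope 33.68551587731447 x 0.0007 n 0.0038 F tool [ 1.9399  0.0094 -5.3805] [0.2047 0.504  0.6672] dM tool [ 0.0503  0.3911 -0.0009]
[279.4082 166.9963] [235.5257 192.6261]
```

View pics/c9.png

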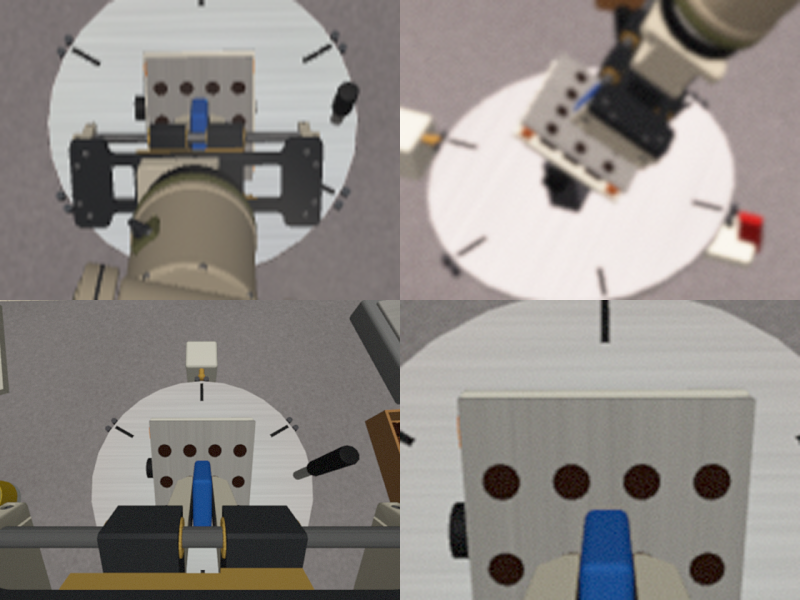

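The plate lies square over the tray. Dark chocolates show through every visible hole, with only about 1 mm of orange rail end at the sides, as expected. After correcting for the side force, the moment puts the load about 6 mm from centre, so both rails bear, at about 5.4 N (bed in about 4–5 mm). One still hold to check for drift.

Request:
{"op": "arm_command", "data": {
  "deltas": [
    [[0, 0, 0, 0, 0, 0], [0, 0, 0, 0, 0, 0], [0, 0, 0, 0, 0, 0], [0, 0, 0, 0, 0, 0], [0, 0, 0, 0, 0, 0], [0, 0, 0, 0, 0, 0]]
  ]
}}

```text
t: 20.85
tool_pos: [0.5739, -0.0175, 0.1357]
orientation: [3.0, -0.037, 0.908]
force: [-0.5, -0.4, 4.2]
opening: 0.014
gripper_force: 40.0
```

```bash
python3 av.py
```

```text
21.15 tcp [ 0.5738 -0.0175  0.1355] slope 33.659503987397244 x 0.0004 n 0.0037 F tool [ 2.9632 -0.0327 -4.8069] [0.2152 0.2418 0.5071] dM tool [ 0.0184  0.6021 -0.0009]
```

The side force is creeping up because the arm settles downslope. Easing it with a small upslope shift.

Request:
{"op": "arm_command", "data": {
  "deltas": [
    [[0.06, 0, 0.04, 0, 0, 0], [0, 0, 0, 0, 0, 0], [0, 0, 0, 0, 0, 0], [0, 0, 0, 0, 0, 0], [0, 0, 0, 0, 0, 0], [0, 0, 0, 0, 0, 0], [0, 0, 0, 0, 0, 0], [0, 0, 0, 0, 0, 0], [0, 0, 0, 0, 0, 0], [0, 0, 0, 0, 0, 0]]
  ]
}}

```text
t: 21.98
tool_pos: [0.574, -0.0174, 0.1354]
orientation: [3.001, -0.037, 0.906]
force: [-4.4, -1.0, 1.7]
opening: 0.0137
gripper_force: 40.0
```

```bash
python3 av.py
```

```text
22.28 tcp [ 0.574  -0.0174  0.1355] slope 33.60886214042198 x 0.0006 n 0.0036 F tool [-2.0202  1.2886 -5.0031] [0.7138 0.8415 0.7534] dM tool [-0.2138 -0.3897 -0.0224]
```

Request:
{"op": "arm_command", "data": {
  "deltas": [
    [[0, 0, 0, 0, 0, 0], [0, 0, 0, 0, 0, 0], [0, 0, 0, 0, 0, 0], [0, 0, 0, 0, 0, 0], [0, 0, 0, 0, 0, 0], [0, 0, 0, 0, 0, 0], [0, 0, 0, 0, 0, 0], [0, 0, 0, 0, 0, 0], [0, 0, 0, 0, 0, 0], [0, 0, 0, 0, 0, 0]]
  ]
}}

```text
t: 23.12
tool_pos: [0.574, -0.0175, 0.1355]
orientation: [3.001, -0.037, 0.906]
force: [-5.1, -1.0, 1.5]
opening: 0.014
gripper_force: 40.0
```

```bash
python3 av.py
```

```text
23.42 tcp [ 0.5741 -0.0175  0.1355] slope 33.612226784481216 x 0.0006 n 0.0036 F tool [-2.5292  1.2794 -5.2838] [0.3866 0.4156 0.6629] dM tool [-0.2646 -0.505   0.0033]
```

Request:
{"op": "arm_command", "data": {
  "deltas": [
    [[-0.03, -0.01, -0.02, 0, 0, 0], [0, 0, 0, 0, 0, 0], [0, 0, 0, 0, 0, 0], [0, 0, 0, 0, 0, 0], [0, 0, 0, 0, 0, 0], [0, 0, 0, 0, 0, 0], [0, 0, 0, 0, 0, 0], [0, 0, 0, 0, 0, 0], [0, 0, 0, 0, 0, 0], [0, 0, 0, 0, 0, 0]]
  ]
}}

```text
t: 24.25
tool_pos: [0.574, -0.0175, 0.1356]
orientation: [3.001, -0.037, 0.907]
force: [-4.6, 0.7, 1.1]
opening: 0.0139
gripper_force: 40.0
```

```bash
python3 av.py; python3 av.py; python3 av.py
```

```text
24.55 tcp [ 0.574  -0.0175  0.1356] slope 33.641628304572656 x 0.0006 n 0.0037 F tool [-2.7119 -0.4418 -4.7687] [0.3578 0.4543 0.8345] dM tool [ 0.0921 -0.5669  0.0098]
24.85 tcp [ 0.574  -0.0175  0.1356] slope 33.64612021559075 x 0.0007 n 0.0037 F tool [-2.5644 -0.6632 -5.1896] [0.5241 0.2816 0.3106] dM tool [ 0.1149 -0.5704 -0.0103]
25.15 tcp [ 0.574  -0.0175  0.1356] slope 33.640250154366846 x 0.0006 n 0.0037 F tool [-2.4927 -0.4838 -5.4343] [0.2589 0.5364 0.4731] dM tool [ 0.0997 -0.5607 -0.002 ]
```

Request:
{"op": "arm_command", "data": {
  "deltas": [
    [[-0.025, 0, -0.016, 0, 0, 0], [0, 0, 0, 0, 0, 0], [0, 0, 0, 0, 0, 0], [0, 0, 0, 0, 0, 0], [0, 0, 0, 0, 0, 0], [0, 0, 0, 0, 0, 0], [0, 0, 0, 0, 0, 0], [0, 0, 0, 0, 0, 0], [0, 0, 0, 0, 0, 0], [0, 0, 0, 0, 0, 0]]
  ]
}}

```text
t: 25.98
tool_pos: [0.5739, -0.0175, 0.1356]
orientation: [3.001, -0.037, 0.908]
force: [-3.5, 1.7, 2.1]
opening: 0.014
gripper_force: 40.0
```

```bash
python3 av.py; python3 av.py; python3 av.py
```

```text
26.28 tcp [ 0.5739 -0.0176  0.1356] slope 33.666765434443015 x 0.0006 n 0.0038 F tool [-1.1404 -2.063  -4.6751] [0.3394 0.3098 0.4895] dM tool [ 0.3552 -0.3302 -0.    ]
26.58 tcp [ 0.5739 -0.0176  0.1356] slope 33.666611393390866 x 0.0006 n 0.0038 F tool [-1.5409 -1.7864 -4.8496] [0.3409 0.4023 0.5649] dM tool [ 0.4262 -0.2901 -0.0034]
26.88 tcp [ 0.5739 -0.0176  0.1356] slope 33.66464129131535 x 0.0006 n 0.0038 F tool [-1.1311 -2.1128 -5.0723] [0.421  0.3995 0.3204] dM tool [ 0.4551 -0.2452  0.0013]
```

Request:
{"op": "arm_command", "data": {
  "deltas": [
    [[0, 0.012, 0, 0, 0, 0], [0, 0, 0, 0, 0, 0], [0, 0, 0, 0, 0, 0], [0, 0, 0, 0, 0, 0], [0, 0, 0, 0, 0, 0], [0, 0, 0, 0, 0, 0], [0, 0, 0, 0, 0, 0], [0, 0, 0, 0, 0, 0], [0, 0, 0, 0, 0, 0], [0, 0, 0, 0, 0, 0]]
  ]
}}

```text
t: 27.72
tool_pos: [0.5739, -0.0175, 0.1356]
orientation: [3.0, -0.037, 0.908]
force: [-3.4, 0.5, 2.1]
opening: 0.014
gripper_force: 40.0
```

```bash
python3 av.py; python3 av.py
```

```text
28.02 tcp [ 0.5739 -0.0175  0.1356] slope 33.66518462100275 x 0.0006 n 0.0038 F tool [-0.5502 -0.9386 -4.6878] [0.3964 0.5021 0.4391] dM tool [ 0.1695 -0.1725 -0.0135]
28.32 tcp [ 0.5738 -0.0175  0.1356] slope 33.660517515536625 x 0.0005 n 0.0038 F tool [-0.8347 -0.4908 -4.7518] [0.4522 0.3795 0.2764] dM tool [ 0.128  -0.1397 -0.0041]
```

Side forces are now below 1 N, normal force is steady at 4.7 N, and the load is centred between the rails. Handing in.

```bash
python3 -c "
from plant import ticket
print(ticket.close_job())"
```

```text
the job is handed in; nothing more can be done
None
```

I turned the turntable one click so the tray faces the pointer, and handed in with the stencil still gripped and pressed flush on both rails at about 4.7 N, which puts the bed roughly 4 mm in (worked out from the force, not measured directly).

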